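# Unplug, clamp and start the dough mixer

### The arm

A 7-joint arm with a two-finger parallel gripper is mounted at the origin on the work surface. World frame = base frame: x ahead of the robot, y to its left, z up, the work surface at z = 0. Lengths are in m, angles in rad, forces in N, time in s.
With the tool pointing down it reaches from about 0.375 to 0.925 m from the base axis. Payload 3.1 kg.
Tool frame: the origin (TCP) lies midway between the tips of the shut fingers; the grasp point (between the pads) lies 19 mm behind it; z points along the fingers, y is the line along which they close (so a half turn about z gives the same grasp; the last joint's range is limited). The gripper opens to 85 mm and grips with 20 to 120 N. Pads are 22 mm wide; open, the fingers measure 114 mm over their backs; the gripper's body (76 mm by 85 mm) begins 54 mm behind the grasp point. The pads swing forward as they close: fully open they stand 13 mm farther back than shut.
Start: joints at [-1.447, 0.383, 0.044, 1.598, -0.018, 1.161, -0.05], TCP at [0.143, 0.634, 0.231] pointing down, gripper open.
Joint ranges: [-2.61, 2.61], [-0.41, 2.15], [-1.48, 1.57], [0, 2.5], [-1.57, 4.71], [0.05, 1.97], [-2.85, 2.85]. Speed limits (rad/s): [2.79, 2.79, 3.14, 3.14, 3.14, 3.14, 3.14].

### API

Orientations are given as a unit quaternion [w, x, y, z].
In Python, from plant import r gives the robot as it stands.
- The arm moves only by the tool nudge_tcp, called after "Emit:" by a JSON object that holds its "api" and its "payload". Schema: {"type":"object","properties":{"segments":{"type":"array","items":{"type":"object","properties":{"trans":{"type":"array","items":{"type":"number"},"minItems":3,"maxItems":3},"twist":{"type":"number"}},"additionalProperties":false},"minItems":1,"maxItems":12},"aperture":{"type":"number"},"only":{"type":"string"},"quiet":{"type":"boolean"},"lines":{"type":"string"}},"required":["segments"],"additionalProperties":false}. segments is a list of rows, 1 to 12 of them, each an object with the fields trans (a list: dx, dy, dz in m), twist (a turn about the tool's z in rad); a field left out counts as zero; each row is the pose to reach, as a shift and turn from the pose commanded when the call began, along the tool's axes at that moment; what a row does not reach only later rows make up. A row lasts 1/8 s, in which the tool goes at most 0.0625 m and 0.188 rad, less where a joint would pass 70% of its speed; a pose out of reach is approached as far as the arm can. aperture is the finger opening in m, set as the call begins (left out keeps the last). The fingers move at their own pace and stop on an object; the grip force is fixed at half the most. Time passes only in rows, so rows that do not move let the fingers close. The tool returns the time, the measured TCP pose, the force, the opening and the grip force at its end. only (a regular expression) keeps the lines of the reply that match it, lines (a string "A,B") keeps lines A to B, and quiet returns only ok. Input that does not fit is refused with a message, and nothing moves.
- r.state(): the state, without advancing time (a new reading comes with each control period).
- r.snapshot(name): name is "side" or "top"; returns the picture (420x560x3 uint8, red, green, blue); there is no depth.
- r.get_calibration(name): a dict with "fx", "fy", "cx", "cy" (pixels), "cam_to_world" (4x4, takes a point from camera to world coordinates). Camera axes: x right, y up, looking along -z (the intrinsics and any distortion apply to the point x, -y, -z); pixel columns grow to the right and rows downward; lengths in m; the calibration is good to about 2 mm. A picture is of the moment at which its call begins. get_calibration takes no time and is no camera call.
- r.sign_off(): hands the job in; it is judged then, once.
The state is a dict: "time": time; "joint_positions": joint angles; "qvel": joint speeds; "joint_efforts": joint torques, N m; "tcp_pos": TCP position; "tcp_rot": TCP orientation; "contact_force": force on the tool from outside, world axes, zero at the start; "wrist_torque": the same for the moment, N m; "width": finger opening in m; "grasp_force": force on a finger pad.
Only numpy, scipy, OpenCV 4.12 (cv2) and the standard library are available. Lean on these libraries where they do the work, as an engineer would, in place of code of your own. Each camera call takes 0.05 s, during which the arm holds its last target. There are 200 camera calls.

### The job

Get the dough mixer running: pull every plug that is in the port block and put it in the steel tray; then tighten the four knobs on the mixer lid clockwise in crisscross order, in two passes (all of them about half-way first, then all of them home to the stop, going to the diagonally opposite knob each time); finally push the selector in, turn it clockwise to the run position and let it spring back up. Leave the sample pots and the beaker alone.

Things in the scene. Friction and masses are not known exactly. Their poses are not given: they have to be found in the camera images.
- ports: aluminium port block fixed to the bench, 62 x 200 x 44 mm, standing on the bench. Origin: centre of its underside; y runs along its length. Four square sockets 19 mm wide in its top, on its centre line at y = -72, -24, +24, +72 mm; two sprung catch balls in each socket hold a plug by its neck
- tray: loose open steel tray, outside 115 (x) x 155 (y) x 36 mm high, walls and floor 4 mm, about 0.35 kg; origin: centre of its underside. The plugs go in it; it may get knocked aside
- plug1: grey blanking plug, brass stem, 40 g, seated at first in the socket at y = -72 mm of the block, or absent. Origin: underside centre of its 26 x 26 x 4 mm flange, which rests on the block's top; z points out along the plug. Round grip 20 mm across, 4 to 34 mm above the origin; 16 mm ball end reaches 28.5 mm below. Pull straight: the catch yields at about 12 N within 10 mm
- plug2: grey blanking plug, brass stem, 40 g, seated at first in the socket at y = -24 mm of the block, or absent. Origin: underside centre of its 26 x 26 x 4 mm flange, which rests on the block's top; z points out along the plug. Round grip 20 mm across, 4 to 34 mm above the origin; 16 mm ball end reaches 28.5 mm below. Pull straight: the catch yields at about 12 N within 10 mm
- plug3: grey blanking plug, brass stem, 40 g, seated at first in the socket at y = 24 mm of the block, or absent. Origin: underside centre of its 26 x 26 x 4 mm flange, which rests on the block's top; z points out along the plug. Round grip 20 mm across, 4 to 34 mm above the origin; 16 mm ball end reaches 28.5 mm below. Pull straight: the catch yields at about 12 N within 10 mm
- plug4: grey blanking plug, brass stem, 40 g, seated at first in the socket at y = 72 mm of the block, or absent. Origin: underside centre of its 26 x 26 x 4 mm flange, which rests on the block's top; z points out along the plug. Round grip 20 mm across, 4 to 34 mm above the origin; 16 mm ball end reaches 28.5 mm below. Pull straight: the catch yields at about 12 N within 10 mm
- chamber: mixing chamber of a small laboratory dough mixer, fixed: red housing 170 x 170 mm with an aluminium lid, lid top 62 mm above the bench. Origin: centre of its underside. Four black T-knobs on the lid, at x, y = +-50 mm (a square of 100 mm). Three dark ticks on the lid round each knob mark the slack, half-way and home directions of the knob's white dot
- knob_a (a joint): turn in rad of the black T-knob at the (-x, +y) corner of the mixer lid's own frame; its diagonal partner is knob_c. Grows clockwise seen from above (tightening); starts slack near 0 to 0.3, half-way mark 1.047, hard stop 2.094. Stays where it is left; takes about 0.12 N m
- knob_a_grip (a point): point to grip knob_a at, on its axis, 94 mm above the bench; its x axis runs along the bar towards the white dot and turns with the knob. Bar 46 long, 13 thick, 27 high: from 22 mm below to 5 mm above this point; below the bar a round hub 24 mm across and 10 mm high stands on the lid
- knob_b (a joint): turn in rad of the black T-knob at the (+x, +y) corner of the mixer lid's own frame; its diagonal partner is knob_d. Grows clockwise seen from above (tightening); starts slack near 0 to 0.3, half-way mark 1.047, hard stop 2.094. Stays where it is left; takes about 0.12 N m
- knob_b_grip (a point): point to grip knob_b at, on its axis, 94 mm above the bench; its x axis runs along the bar towards the white dot and turns with the knob. Bar 46 long, 13 thick, 27 high: from 22 mm below to 5 mm above this point; below the bar a round hub 24 mm across and 10 mm high stands on the lid
- knob_c (a joint): turn in rad of the black T-knob at the (+x, -y) corner of the mixer lid's own frame; its diagonal partner is knob_a. Grows clockwise seen from above (tightening); starts slack near 0 to 0.3, half-way mark 1.047, hard stop 2.094. Stays where it is left; takes about 0.12 N m
- knob_c_grip (a point): point to grip knob_c at, on its axis, 94 mm above the bench; its x axis runs along the bar towards the white dot and turns with the knob. Bar 46 long, 13 thick, 27 high: from 22 mm below to 5 mm above this point; below the bar a round hub 24 mm across and 10 mm high stands on the lid
- knob_d (a joint): turn in rad of the black T-knob at the (-x, -y) corner of the mixer lid's own frame; its diagonal partner is knob_b. Grows clockwise seen from above (tightening); starts slack near 0 to 0.3, half-way mark 1.047, hard stop 2.094. Stays where it is left; takes about 0.12 N m
- knob_d_grip (a point): point to grip knob_d at, on its axis, 94 mm above the bench; its x axis runs along the bar towards the white dot and turns with the knob. Bar 46 long, 13 thick, 27 high: from 22 mm below to 5 mm above this point; below the bar a round hub 24 mm across and 10 mm high stands on the lid
- selector (a joint): turn in rad of the guarded selector, growing clockwise seen from above: 0 standby (start), 1.2 run (end stop). A tab under the knob is blocked by a steel guard arc unless the knob is pressed in: with the knob up it stops at about 0.05 and must not be forced; pressed, it turns easily
- selector_push (a joint): how far the selector knob is pressed down, m: 0 up, 0.009 fully pressed (hard stop); the tab passes under the guard from about 0.0055. Spring force about 6 N at first, 12 N fully pressed; keep it pressed while turning. It springs up by itself in standby and in run, and is held down under the guard in between
- selector_grip (a point): point to grip the selector knob at, on its axis, 90 mm above the bench when up; x runs along its black bar towards the white dot and turns with it. Bar 42 long, 13 thick, 27 high: from 22 mm below to 5 mm above this point. On a fixed white 100 mm square box, 50 mm high; the guard arc stands 28 to 40 mm from the axis, its top 60 mm above the bench; ticks mark standby and run
- pot1: a closed sample pot with a yellow cap, 52 mm across, 55 mm high, loose; not part of the job, leave it alone. Origin: centre of its underside
- pot2: another such sample pot, loose; not part of the job, leave it alone. Origin: centre of its underside
- beaker: a glass beaker, 64 mm across, 85 mm high, loose; not part of the job, leave it alone. Origin: centre of its underside

How it is judged:
By the outcome, as a careful person would: the job done as asked, in the order asked, and still so for the second after the job is handed in, with the robot touching nothing.
Of plug1, plug2, plug3, plug4 only 2 to 4 are there at a start; the rules pass over those that are not, and their reading is None.
At some moment in a run one of tray may be knocked a few centimetres aside while the robot is not near it.
Once in a run the grip may slacken for a moment while it holds something.
It also fails if it takes over 210 s, if anything falls off the work surface, if the arm or the gripper's body presses on something with over 40 N, if the wrist force passes 120 N, or if a joint passes its speed limit or range.

## Working session

There is one attempt and no reset: what is moved stays moved. The work goes in short steps, Python scripts to look and compute and a tool call to move; the robot and the scene stay as the last step left them, time stands still between calls to the robot, and variables do not carry over. Pictures are saved under pics/ and viewed, at most 17 in all, crops included, and the job is handed in when it is done.

```bash
ls; mkdir -p pics; python3 - <<'E'
from plant import r
import cv2,numpy as np
for n in("top","side"):
    im=r.snapshot(n); cv2.imwrite(f"pics/{n}0.png",im[...,::-1])
    c=r.get_calibration(n);print(n,{k:np.round(v,4).tolist() if k!="x" else 0 for k,v in c.items()})
print(r.state())
E
```

```text
pics
plant.py
top {'fx': 380.795, 'fy': 380.795, 'cx': 272.1282, 'cy': 207.8691, 'cam_to_world': [[0.028, 0.9889, -0.1456, 0.4721], [-0.9995, 0.0252, -0.0214, -0.0106], [-0.0175, 0.1462, 0.9891, 1.0194], [0.0, 0.0, 0.0, 1.0]]}
side {'fx': 397.4959, 'fy': 397.4959, 'cx': 278.2399, 'cy': 211.1529, 'cam_to_world': [[0.9766, 0.1652, -0.1379, 0.4767], [-0.2152, 0.7599, -0.6133, -0.5548], [0.0034, 0.6286, 0.7777, 0.7867], [0.0, 0.0, 0.0, 1.0]]}
{'time': 0.1, 'joint_positions': array([-1.446834  ,  0.38378759,  0.04381569,  1.59941841, -0.01790817,
        1.16118256, -0.04987849]), 'qvel': array([ 3.66773739e-04, -8.26367961e-04,  2.06199664e-03, -5.44769305e-03,
       -2.83388555e-05,  6.93391826e-05, -7.19680757e-04]), 'joint_efforts': array([ 2.27393590e-03, -4.34728539e+01,  1.02919478e+00, -2.50452608e+01,
        1.09154155e-02,  5.42082737e-03, -5.43256192e-06]), 'tcp_pos': array([0.14276542, 0.63325455, 0.22998956]), 'tcp_rot': array([-7.70761016e-05,  1.10595628e-01,  9.93864761e-01, -1.19945243e-03]), 'contact_force': array([-0.39285998, -0.18242349, -0.13208852]), 'wrist_torque': array([-0.02378141, -0.0254354 , -0.04265256]), 'grasp_force': 0.0, 'width': 0.08488335683628574}
```
View pics/top0.png

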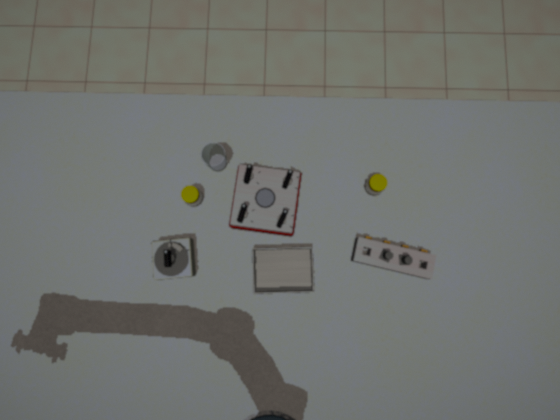

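View pics/side0.png

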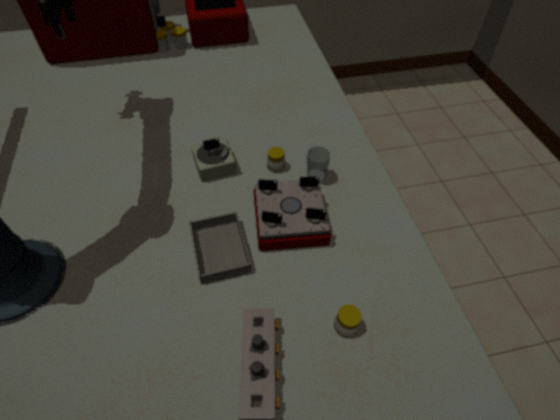

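The top view shows plugs at px (386,255) and (405,258), and empty sockets at (367,252) and (424,265). The tray is at (283,268), the mixer at (265,198) and the selector at (170,258). I'll zoom in to measure them.

```bash
cat > h.py <<'E'
import cv2,numpy as np
from plant import r
from scipy.spatial.transform import Rotation as R
def w2p(n,P):
    c=r.get_calibration(n);T=np.linalg.inv(c["cam_to_world"]);P=np.atleast_2d(P)
    q=P@T[:3,:3].T+T[:3,3];q=q*[1,-1,-1]
    return np.c_[c["fx"]*q[:,0]/q[:,2]+c["cx"],c["fy"]*q[:,1]/q[:,2]+c["cy"]]
def p2w(n,u,v,z):
    c=r.get_calibration(n);T=np.array(c["cam_to_world"])
    d=T[:3,:3]@np.array([(u-c["cx"])/c["fx"],-(v-c["cy"])/c["fy"],-1]);o=T[:3,3]
    return (o+d*(z-o[2])/d[2])
def crop(n,f,x0,y0,x1,y1,s,g=0.6,im=None):
    if im is None: im=r.snapshot(n)
    a=im[y0:y1,x0:x1,::-1]; a=cv2.resize(a,None,fx=s,fy=s,interpolation=cv2.INTER_CUBIC)
    a=(255*(a/255.)**g).astype(np.uint8); cv2.imwrite("pics/"+f,a)
def delta(p,yaw=None):
    """shift in tool axes to bring TCP to world p; yaw = world angle of tool y axis (mod pi)"""
    s=r.state();q=s["tcp_rot"];M=R.from_quat([q[1],q[2],q[3],q[0]]).as_matrix()
    print("d",np.round(M.T@(np.array(p)-s["tcp_pos"]),4),end=" ")
    y=np.arctan2(M[1,1],M[0,1]);print("tool y ang",round(y,3),end=" ")
    if yaw is not None:
        t=(y-yaw+np.pi/2)%np.pi-np.pi/2; print("turn",round(t,3),"j7",np.round(s["joint_positions"][6],2))
    else: print()
E
python3 - <<'E'
from h import *
crop("top","t1.png",225,155,309,242,6.8)
crop("top","t2.png",340,225,445,285,7.5)
E
```

View pics/t1.png

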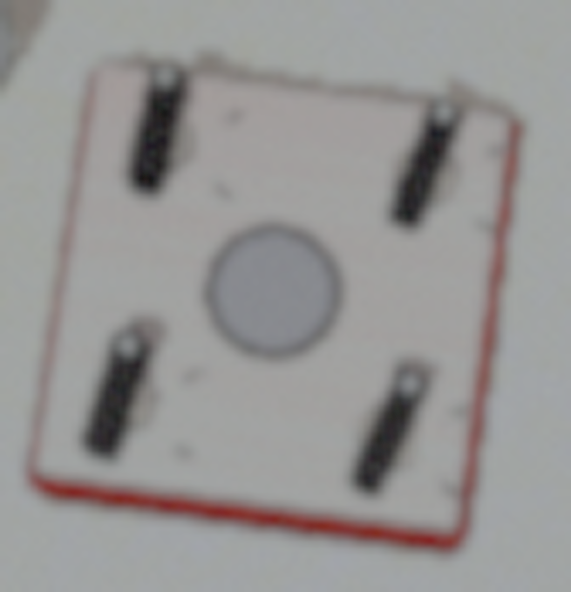

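View pics/t2.png

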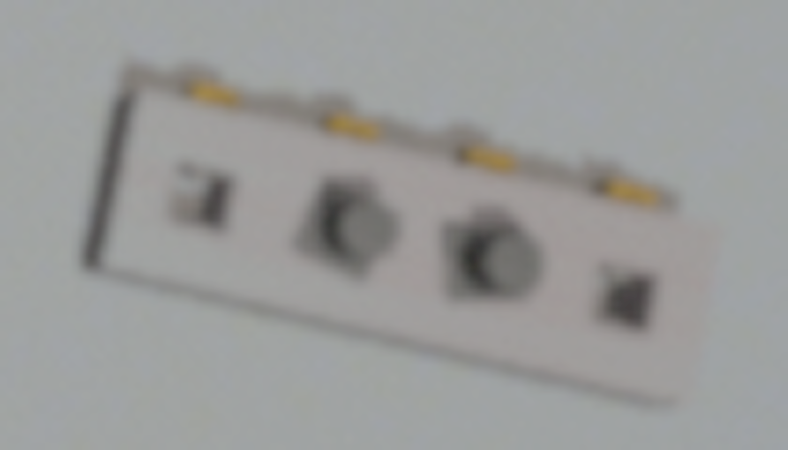

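The lid crop shows the four bars with their white dots up, at (163,75), (443,115), (128,345) and (410,382). Ticks lie clockwise of each dot. In the port crop the empty sockets are at (203,197) and (628,297), with plugs in the middle two sockets at (365,228) and (510,262).

```bash
cat > meas.py <<'E'
from h import *
def blobs(n,box,thr=50,amin=30,im=None):
    if im is None: im=r.snapshot(n)
    x0,y0,x1,y1=box; a=im[y0:y1,x0:x1].max(2)
    S=4;a=cv2.resize(a,None,fx=S,fy=S,interpolation=cv2.INTER_CUBIC)
    m=(a<thr).astype(np.uint8)
    k,l,st,ce=cv2.connectedComponentsWithStats(m);o=[]
    for i in range(1,k):
        if st[i,4]<amin*S*S: continue
        pts=np.argwhere(l==i)[:,::-1].astype(np.float32)
        rr=cv2.minAreaRect(pts);d=lambda p:((np.array(p)+.5)/S-.5+[x0,y0])
        bx=d(cv2.boxPoints(rr));o.append((d(rr[0]),d(ce[i]),bx,st[i,4]/S/S))
    return o
E
python3 - <<'E'
from meas import *
for n,box in(("top",(225,155,309,242)),("top",(150,235,195,282)),("side",(250,170,335,245)),("side",(190,135,240,180))):
    for c,ce,bx,ar in blobs(n,box):
        W=np.array([p2w(n,*b,.095)[:2] for b in bx]);e=[W[1]-W[0],W[2]-W[1]];L=max(e,key=np.linalg.norm)
        print(n,np.round(c,1),"area",round(ar),"xy",np.round(p2w(n,*ce,.09)[:2],4),"size",np.round([np.linalg.norm(v) for v in e],3),"ang",round(np.arctan2(L[1],L[0])%np.pi,3))
f=lambda x,y,x0,y0,s:((x+.5)/s-.5+x0,(y+.5)/s-.5+y0)
for p in((93,65),(515,120),(460,535),(35,475)): print("lid",np.round(p2w("top",*f(*p,225,155,6.8),.062),4))
for p in((203,197),(628,297)): print("sock",np.round(p2w("top",*f(*p,340,225,7.5),.044),4))
for p in((365,228),(510,262)): print("plug top",np.round(p2w("top",*f(*p,340,225,7.5),.078),4))
for p in((258,322),(257,400)): print("side sock",np.round(p2w("side",*p,.044),4))
for p in((258,340),(257,367)): print("side plug",np.round(p2w("side",*p,.078),4))
for n,ps in(("top",((254,245),(313,245),(313,291),(255,291))),("side",((191,219),(236,215),(250,268),(202,278)))):
    for p in ps: print(n,"tray",np.round(p2w(n,*p,.036),3))
crop("top","t3.png",140,225,205,290,8)
E
```

```text
top [247.7 174. ] area 84 xy [0.6918 0.0732] size [0.045 0.014] ang 2.968
top [286.7 179.6] area 71 xy [ 0.6806 -0.0249] size [0.042 0.012] ang 2.792
top [241.8 212.8] area 81 xy [0.5931 0.0843] size [0.044 0.013] ang 2.861
top [281.2 219.2] area 67 xy [ 0.5813 -0.0135] size [0.039 0.012] ang 2.743
top [192.7 256.5] area 64 xy [0.4839 0.1994] size [0.006 0.084] ang 0.134
top [169.4 257.1] area 172 xy [0.4804 0.2569] size [0.031 0.047] ang 0.094
side [309.5 183.4] area 246 xy [0.6913 0.0642] size [0.05 0.05] ang 1.288
side [268.9 186.8] area 230 xy [0.5922 0.0747] size [0.053 0.047] ang 2.928
side [290.2 206.9] area 46 xy [ 0.6285 -0.0039] size [0.037 0.048] ang 2.803
side [316.8 215.9] area 259 xy [ 0.6806 -0.034 ] size [0.043 0.052] ang 2.798
side [273.  219.6] area 251 xy [ 0.5823 -0.023 ] size [0.042 0.056] ang 2.752
side [294.7 240.1] area 682 xy [ 0.6263 -0.0886] size [0.159 0.038] ang 3.036
side [213.2 151.9] area 526 xy [0.4753 0.2224] size [0.093 0.088] ang 1.102
side [218.3 172.2] area 406 xy [0.4845 0.1465] size [0.093 0.041] ang 0.14
lid [0.7253 0.1011 0.062 ]
lid [ 0.7076 -0.0598  0.062 ]
lid [ 0.5499 -0.0422  0.062 ]
lid [0.568  0.1163 0.062 ]
sock [ 0.5117 -0.2322  0.044 ]
sock [ 0.4822 -0.3739  0.044 ]
plug top [ 0.5017 -0.2769  0.078 ]
plug top [ 0.4921 -0.3235  0.078 ]
side sock [ 0.5095 -0.2335  0.044 ]
side sock [ 0.4817 -0.3728  0.044 ]
side plug [ 0.5017 -0.282   0.078 ]
side plug [ 0.4912 -0.3287  0.078 ]
top tray [0.519 0.055 0.036]
top tray [ 0.523 -0.097  0.036]
top tray [ 0.407 -0.098  0.036]
top tray [0.403 0.048 0.036]
side tray [0.401 0.058 0.036]
side tray [0.508 0.047 0.036]
side tray [ 0.516 -0.105  0.036]
side tray [ 0.411 -0.107  0.036]
```

View pics/t3.png

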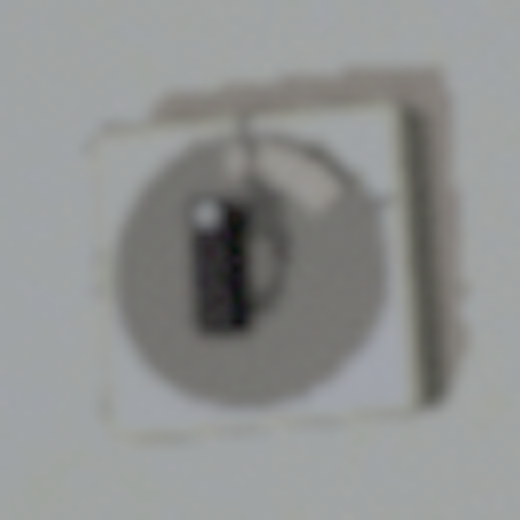

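Box corners and bar of the selector are clear: the box is centred near crop (255,270), the bar near (222,265), and the run tick is about 1.2 rad clockwise. Sockets and knob squares agree with the given sizes (145 mm against 144, and 99 against 100). I'll move over the far plug by way of a waypoint.

Emit:
{"api": "nudge_tcp", "payload": {"segments": [{"trans":[-0.413,-0.30,0],"twist":1.555},{"trans":[-0.413,-0.30,0],"twist":1.555},{"trans":[-0.413,-0.30,0],"twist":1.555},{"trans":[-0.413,-0.30,0],"twist":1.555},{"trans":[-0.413,-0.30,0],"twist":1.555},{"trans":[-0.413,-0.30,0],"twist":1.555},{"trans":[-0.413,-0.30,0],"twist":1.555},{"trans":[-0.413,-0.30,0],"twist":1.555},{"trans":[-0.413,-0.30,0],"twist":1.555}], "aperture": 0.036}}

```text
time: 1.58
tcp_pos: [0.4836, 0.2447, 0.232]
tcp_rot: [0.001, 0.78, 0.626, 0.001]
contact_force: [-0.5, 0.7, -0.8]
width: 0.0358
grasp_force: 0.0
```

```bash
python3 - <<'E'
from h import *
f=lambda x,y,x0,y0,s:((x+.5)/s-.5+x0,(y+.5)/s-.5+y0)
B=np.array([p2w("top",*f(*p,140,225,8),.05) for p in((95,130),(395,103),(418,407),(112,438))])
print("box",np.round(B[:,:2],3).tolist(),B.mean(0).round(4))
for p in((193,200),(247,200),(250,333),(200,335),(221,267)): print("bar",np.round(p2w("top",*f(*p,140,225,8),.095),4))
delta([.4917,-.3267,.12],-.205)
E
```

```text
box [[0.522, 0.316], [0.533, 0.221], [0.438, 0.208], [0.425, 0.304]] [0.4796 0.2622 0.05  ]
bar [0.4993 0.2697 0.095 ]
bar [0.4997 0.2533 0.095 ]
bar [0.4599 0.2497 0.095 ]
bar [0.4589 0.2648 0.095 ]
bar [0.4794 0.2598 0.095 ]
d [-0.5559  0.1315  0.1128] tool y ang -0.219 turn -0.014 j7 -0.67
```

Emit:
{"api": "nudge_tcp", "payload": {"segments": [{"trans":[-0.556,0.1315,0],"twist":-0.014},{"trans":[-0.556,0.1315,0],"twist":-0.014},{"trans":[-0.556,0.1315,0],"twist":-0.014},{"trans":[-0.556,0.1315,0],"twist":-0.014},{"trans":[-0.556,0.1315,0],"twist":-0.014},{"trans":[-0.556,0.1315,0],"twist":-0.014},{"trans":[-0.556,0.1315,0.05],"twist":-0.014},{"trans":[-0.556,0.1315,0.09],"twist":-0.014},{"trans":[-0.556,0.1315,0.112],"twist":-0.014},{"trans":[-0.556,0.1315,0.112],"twist":-0.014},{"trans":[-0.556,0.1315,0.112],"twist":-0.014},{"trans":[-0.556,0.1315,0.112],"twist":-0.014}]}}

```text
time: 3.08
tcp_pos: [0.4958, -0.3192, 0.1194]
tcp_rot: [-0.0, 0.771, 0.637, 0.001]
contact_force: [-0.4, 0.2, 0.7]
width: 0.036
grasp_force: 0.0
```

```bash
python3 - <<'E'
from h import *
delta([.4917,-.3267,.051],-.205)
crop("side","s1.png",190,280,310,420,5)
E
```

```text
d [-0.0082 -0.0026  0.0684] tool y ang -0.19 turn 0.015 j7 0.67
```

View pics/s1.png

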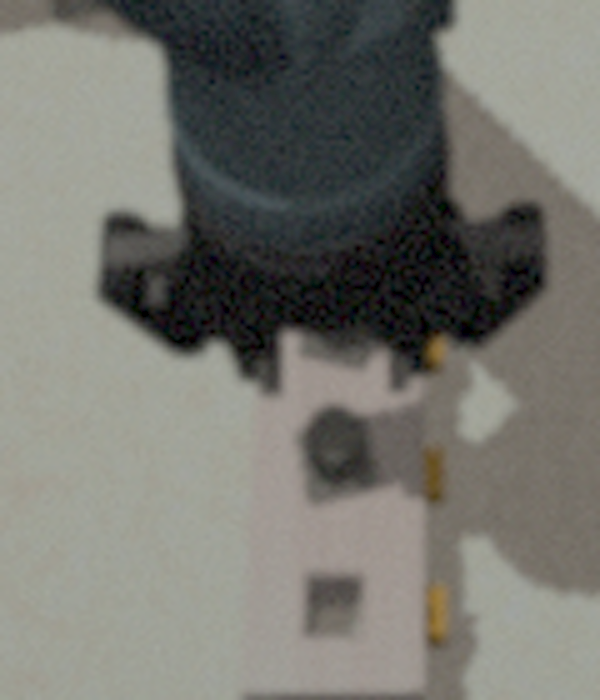

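The side crop shows the jaws straddling the block over the far plug (tips at about (265,375) and (405,375)), and the other plug visible at (335,445). The yellow tabs sit on the block's side, below its top. I'll let the arm settle and then descend.

Emit:
{"api": "nudge_tcp", "payload": {"segments": [{},{}], "lines": "1,2"}}

```text
time: 3.38
tcp_pos: [0.496, -0.3194, 0.1201]
```

```bash
python3 - <<'E'
from h import *
delta([.492,-.3265,.051],-.205)
s=r.state();print(w2p("side",s["tcp_pos"]),w2p("side",[[.492,-.3265,.078],[.5015,-.2795,.078]]))
E
```

```text
d [-0.0077 -0.0027  0.0691] tool y ang -0.19 turn 0.015 j7 0.67
[[257.84870568 352.7032046 ]] [[257.22571812 365.65324427]
 [257.64211284 338.73012621]]
```

Emit:
{"api": "nudge_tcp", "payload": {"segments": [{"trans":[-0.0085,-0.0027,0.02],"twist":0.015},{"trans":[-0.0085,-0.0027,0.045],"twist":0.015},{"trans":[-0.0085,-0.0027,0.062],"twist":0.015},{"trans":[-0.0085,-0.0027,0.069],"twist":0.015},{"trans":[-0.0085,-0.0027,0.069],"twist":0.015},{"trans":[-0.0085,-0.0027,0.069],"twist":0.015}]}}

```text
time: 4.12
tcp_pos: [0.4912, -0.3289, 0.051]
tcp_rot: [0.001, 0.776, 0.63, 0.0]
contact_force: [0.9, -0.1, -0.4]
width: 0.0358
grasp_force: 0.0
```

Emit:
{"api": "nudge_tcp", "payload": {"segments": [{},{},{},{},{}], "aperture": 0.0}}

```text
time: 4.75
tcp_pos: [0.4914, -0.3289, 0.0513]
tcp_rot: [0.001, 0.776, 0.63, 0.0]
contact_force: [-0.6, 0.2, 6.1]
width: 0.0179
grasp_force: 58.6
```

Emit:
{"api": "nudge_tcp", "payload": {"segments": [{"trans":[0,0,-0.004]},{"trans":[0,0,-0.008]},{"trans":[0,0,-0.012]},{"trans":[0,0,-0.018]},{"trans":[0,0,-0.03]},{"trans":[0,0,-0.05]},{"trans":[0,0,-0.08]},{"trans":[0,0,-0.08]}]}}

```text
time: 5.75
tcp_pos: [0.492, -0.3305, 0.1342]
tcp_rot: [0.003, 0.777, 0.63, 0.001]
contact_force: [0.5, 0.2, -0.6]
width: 0.0181
grasp_force: 61.0
```

```bash
python3 - <<'E'
from h import *
im=r.snapshot("side")
crop("side","s2.png",190,270,310,420,4,im=im)
t=r.snapshot("top");crop("top","x.png",0,0,560,420,1,im=t)
delta([.462,-.055,.131],0)
E
```

```text
d [ 2.618e-01 -8.420e-02  2.000e-04] tool y ang -0.207 turn -0.207 j7 0.67
```

View pics/s2.png

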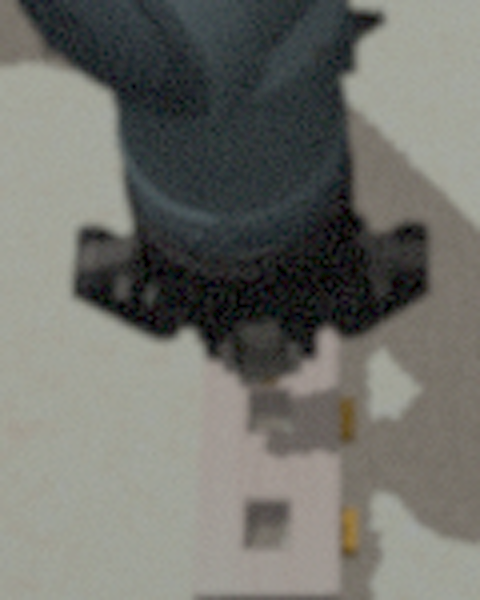

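The plug is in the jaws at (262,350) and its socket is open. Before carrying it I'll check the tray against the first picture numerically.

```bash
cat > tray.py <<'E'
from h import *
def shift():
    b=[]
    for n,(x0,y0,x1,y1) in(("side",(180,205,260,290)),):
        a=cv2.imread(f"pics/{n}0.png",0)[y0:y1,x0:x1].astype(np.float32);c=cv2.cvtColor(r.snapshot(n),cv2.COLOR_RGB2GRAY)
        t=a[8:-8,8:-8].astype(np.uint8);m=cv2.matchTemplate(c[y0-40:y1+40,x0-60:x1+60],t,cv2.TM_CCOEFF_NORMED)
        _,v,_,l=cv2.minMaxLoc(m);b.append((n,round(v,3),l[0]-68,l[1]-48))
    return b
if __name__=="__main__": print(shift())
E
python3 tray.py
```

```text
[('side', 0.385, 35, -16)]
```

```bash
python3 - <<'E'
from h import *
a=cv2.imread("pics/x.png")[140:340,140:440];s=r.snapshot("side")[120:320,130:400,::-1]
b=cv2.resize(s,(405,300));a=cv2.resize(a,(390,260))
o=np.zeros((300,800,3),np.uint8);o[:260,:390]=a;o[:,395:]=(255*(b/255.)**.6);cv2.imwrite("pics/x2.png",o)
E
```

```text
(no output)
```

View pics/x2.png

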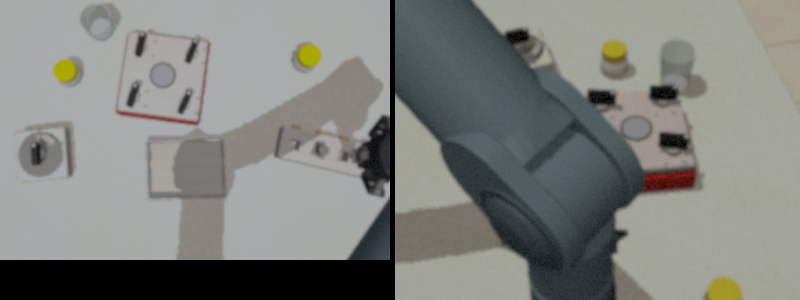

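The top view shows the tray unmoved, with corners still at (254,245) to (313,291). The side view is blocked by the arm. I'll carry the plug over and place it.

Emit:
{"api": "nudge_tcp", "payload": {"segments": [{"trans":[0.05,-0.016,0]},{"trans":[0.105,-0.034,0]},{"trans":[0.16,-0.051,0]},{"trans":[0.215,-0.068,0]},{"trans":[0.262,-0.084,0]},{"trans":[0.262,-0.084,0.02]},{"trans":[0.262,-0.084,0.05]},{"trans":[0.262,-0.084,0.075]},{"trans":[0.262,-0.084,0.086]},{"trans":[0.262,-0.084,0.086]},{"trans":[0.262,-0.084,0.086]}]}}

```text
time: 7.32
tcp_pos: [0.463, -0.055, 0.0449]
tcp_rot: [0.0, 0.776, 0.63, 0.0]
contact_force: [0.0, -0.0, -0.8]
width: 0.0181
grasp_force: 61.0
```

Now release, lift and return to the second plug. From (0.463,-0.055) the target is (0.5015,-0.280).

Emit:
{"api": "nudge_tcp", "payload": {"segments": [{},{},{},{"trans":[0,0,-0.03]},{"trans":[0,0,-0.08]},{"trans":[0,0,-0.08]}], "aperture": 0.036}}

```text
time: 8.07
tcp_pos: [0.4657, -0.0548, 0.1277]
tcp_rot: [0.002, 0.776, 0.63, 0.004]
contact_force: [0.5, 0.1, -0.7]
width: 0.0359
grasp_force: 0.0
```

```bash
python3 - <<'E'
from h import *
delta([.5010,-.281,.125],-.205)
E
```

```text
d [-0.2141  0.081   0.0025] tool y ang -0.207 turn -0.002 j7 0.05
```

Emit:
{"api": "nudge_tcp", "payload": {"segments": [{"trans":[-0.05,0.019,0]},{"trans":[-0.105,0.04,0]},{"trans":[-0.16,0.06,0]},{"trans":[-0.213,0.082,0]},{"trans":[-0.213,0.082,0]},{"trans":[-0.213,0.082,0]}], "lines": "1,2"}}

```text
time: 8.82
tcp_pos: [0.4978, -0.2795, 0.1231]
```

```bash
python3 - <<'E'
from h import *
delta([.5010,-.281,.051],-.205)
crop("top","t4.png",245,235,375,300,6)
E
```

```text
d [-0.0008  0.0036  0.0721] tool y ang -0.208 turn -0.003 j7 0.6
```

View pics/t4.png

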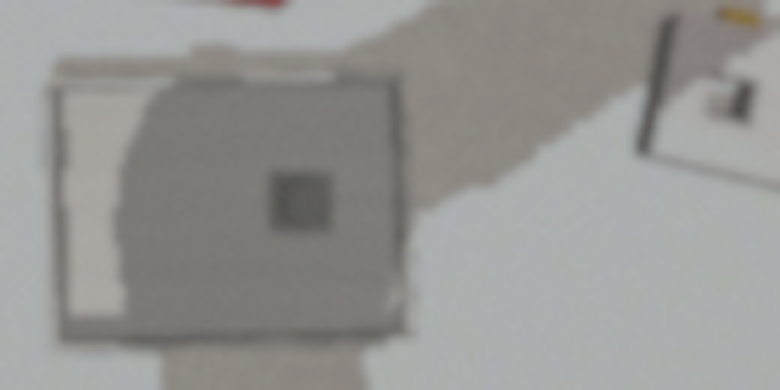

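The first plug is in the tray at crop (300,200), well inside the walls. Next is the second plug.

Emit:
{"api": "nudge_tcp", "payload": {"segments": [{"trans":[-0.001,0.003,0.03]},{"trans":[-0.001,0.003,0.055]},{"trans":[-0.001,0.003,0.067]},{"trans":[-0.001,0.003,0.072]},{"trans":[-0.001,0.003,0.072]}]}}

```text
time: 9.5
tcp_pos: [0.5018, -0.2812, 0.0526]
tcp_rot: [0.0, 0.776, 0.631, 0.0]
contact_force: [0.4, -0.2, -0.2]
width: 0.0357
grasp_force: 0.0
```

Emit:
{"api": "nudge_tcp", "payload": {"segments": [{},{},{},{},{}], "aperture": 0.0}}

```text
time: 10.12
tcp_pos: [0.5023, -0.2821, 0.0534]
tcp_rot: [0.001, 0.776, 0.63, 0.001]
contact_force: [-0.9, 1.5, 5.8]
width: 0.018
grasp_force: 58.7
```

Emit:
{"api": "nudge_tcp", "payload": {"segments": [{"trans":[0,0,-0.004]},{"trans":[0,0,-0.008]},{"trans":[0,0,-0.012]},{"trans":[0,0,-0.018]},{"trans":[0,0,-0.03]},{"trans":[0,0,-0.05]},{"trans":[0,0,-0.08]},{"trans":[0,0,-0.08]}]}}

```text
time: 11.12
tcp_pos: [0.5034, -0.2838, 0.1364]
tcp_rot: [0.003, 0.777, 0.63, 0.002]
contact_force: [-0.1, -0.6, -0.5]
width: 0.0184
grasp_force: 60.7
```

```bash
python3 - <<'E'
from h import *
delta([.462,0.005,.131],-.205)
crop("top","x3.png",245,235,440,300,4)
E
```

```text
d [ 0.274  -0.1002  0.0044] tool y ang -0.208 turn -0.003 j7 0.59
```

View pics/x3.png

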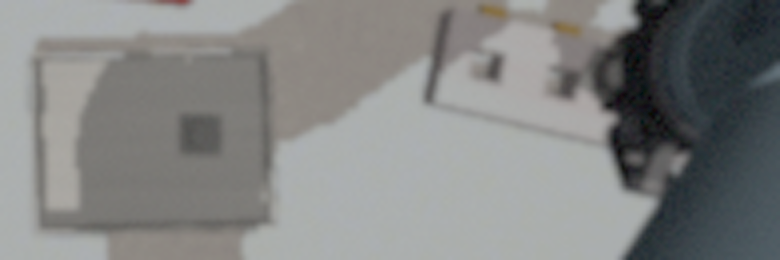

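The second plug is out, with its socket open at (563,82), and the tray is still in place. Next I carry it over and place it.

Emit:
{"api": "nudge_tcp", "payload": {"segments": [{"trans":[0.05,-0.018,0]},{"trans":[0.105,-0.038,0]},{"trans":[0.16,-0.058,0]},{"trans":[0.215,-0.079,0]},{"trans":[0.274,-0.1,0]},{"trans":[0.274,-0.1,0.02]},{"trans":[0.274,-0.1,0.05]},{"trans":[0.274,-0.1,0.075]},{"trans":[0.274,-0.1,0.087]},{"trans":[0.274,-0.1,0.087]},{"trans":[0.274,-0.1,0.087]}]}}

```text
time: 12.55
tcp_pos: [0.4606, 0.0069, 0.046]
tcp_rot: [0.0, 0.777, 0.63, 0.001]
contact_force: [0.7, -0.2, 0.3]
width: 0.0177
grasp_force: 59.1
```

Emit:
{"api": "nudge_tcp", "payload": {"segments": [{},{},{},{"trans":[0,0,-0.03]},{"trans":[0,0,-0.08]},{"trans":[0,0,-0.11]},{"trans":[0,0,-0.11]}], "aperture": 0.036}}

```text
time: 13.42
tcp_pos: [0.4621, 0.0076, 0.1576]
tcp_rot: [0.0, 0.776, 0.63, 0.003]
contact_force: [-0.4, 0.2, -1.2]
width: 0.0359
grasp_force: 0.0
```

```bash
python3 - <<'E'
from h import *
C=np.array([.637,.0293]);t=-.112;ex=np.array([np.cos(t),np.sin(t)]);ey=np.array([-ex[1],ex[0]])
K=dict(TL=C+.05*(ex+ey),TR=C+.05*(ex-ey),BR=C-.05*(ex+ey),BL=C+.05*(ey-ex))
print(K);delta([*K["TL"],.13],-.174+np.pi/2)
E
```

```text
{'TL': array([0.69227503, 0.07339843]), 'TR': array([ 0.68109843, -0.02597503]), 'BR': array([ 0.58172497, -0.01479843]), 'BL': array([0.59290157, 0.08457503])}
d [0.1115 0.2116 0.029 ] tool y ang -0.207 turn 1.538 j7 -0.15
```

Emit:
{"api": "nudge_tcp", "payload": {"segments": [{"trans":[0.0,0.05,0],"twist":-0.188},{"trans":[0.04,0.09,0],"twist":-0.376},{"trans":[0.07,0.13,0],"twist":-0.564},{"trans":[0.1,0.17,0],"twist":-0.752},{"trans":[0.1115,0.2116,0],"twist":-0.94},{"trans":[0.1115,0.2116,0],"twist":-1.128},{"trans":[0.1115,0.2116,0],"twist":-1.316},{"trans":[0.1115,0.2116,0.02],"twist":-1.504},{"trans":[0.1115,0.2116,0.029],"twist":-1.604},{"trans":[0.1115,0.2116,0.029],"twist":-1.604},{"trans":[0.1115,0.2116,0.029],"twist":-1.604}]}}

```text
time: 14.8
tcp_pos: [0.6896, 0.0726, 0.1255]
tcp_rot: [-0.001, 0.088, 0.996, -0.0]
contact_force: [-0.6, -0.2, 0.4]
width: 0.0363
grasp_force: 0.0
```

```bash
python3 - <<'E'
from h import *
delta([.6923,.0734,.075],-.174+np.pi/2)
im=r.snapshot("side");t=r.snapshot("top")
a=cv2.resize(im[150:260,185:345,::-1],None,fx=2.5,fy=2.5,interpolation=2);b=cv2.resize(t[150:300,200:350,::-1],None,fx=2.6,fy=2.6,interpolation=2)
o=np.zeros((400,800,3),np.uint8);o[:a.shape[0],:400]=a;o[:390,405:795]=b
cv2.imwrite("pics/k1.png",(255*(o/255.)**.6))
print(w2p("side",r.state()["tcp_pos"]))
E
```

```text
d [-0.0026  0.0013  0.0505] tool y ang 1.395 turn -0.002 j7 1.45
[[308.72281405 169.56568193]][ WARN:0@1.296] global loadsave.cpp:1063 imwrite_ Unsupported depth image for selected encoder is fallbacked to CV_8U.
```

View pics/k1.png

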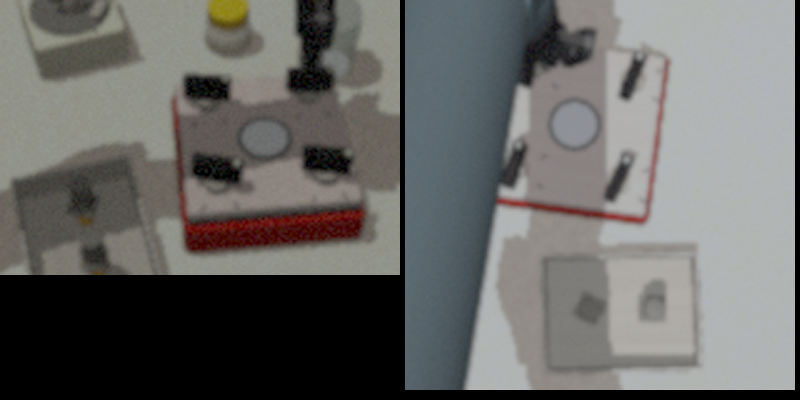

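Both plugs are in the tray, at right-crop (590,305) and (652,300). The jaws are above the upper-left knob, close to the beaker, so I narrow the opening before descending.

Emit:
{"api": "nudge_tcp", "payload": {"segments": [{"trans":[-0.0026,0.001,0]},{"trans":[-0.0026,0.001,0.015]},{"trans":[-0.0026,0.001,0.03]},{"trans":[-0.0026,0.001,0.045]},{"trans":[-0.0026,0.001,0.05]},{"trans":[-0.0026,0.001,0.05]}], "aperture": 0.028}}

```text
time: 15.65
tcp_pos: [0.6921, 0.0731, 0.0753]
tcp_rot: [-0.001, 0.087, 0.996, -0.0]
contact_force: [0.4, -0.5, 0.8]
width: 0.0282
grasp_force: 0.0
```

Emit:
{"api": "nudge_tcp", "payload": {"segments": [{},{},{},{}], "aperture": 0.0}}

```text
time: 16.15
tcp_pos: [0.6931, 0.0729, 0.0769]
tcp_rot: [0.001, 0.087, 0.996, -0.0]
contact_force: [-0.5, -0.7, 0.9]
width: 0.0117
grasp_force: 60.1
```

Contact is centred, since the lateral force is small. I turn 0.985 rad, from 0.06 to about 1.047.

Emit:
{"api": "nudge_tcp", "payload": {"segments": [{"twist":0.16},{"twist":0.33},{"twist":0.5},{"twist":0.67},{"twist":0.84},{"twist":0.985},{"twist":0.985},{"twist":0.985}]}}

```text
time: 17.15
tcp_pos: [0.6939, 0.074, 0.0769]
tcp_rot: [0.001, 0.546, 0.837, 0.001]
contact_force: [1.5, 0.2, 1.5]
width: 0.0117
grasp_force: 60.0
```

```bash
python3 -c "
from h import *
delta([.6923,.0734,.075],-1.159+np.pi/2);print(r.state()['wrist_torque'])"
```

```text
d [ 0.0001 -0.0017  0.0019] tool y ang 0.414 turn 0.003 j7 0.61
[ 0.12060248 -0.55391785 -0.11426123]
```

Emit:
{"api": "nudge_tcp", "payload": {"segments": [{},{},{"trans":[0,0,-0.02]},{"trans":[0,0,-0.05]},{"trans":[0,0,-0.05]}], "aperture": 0.028}}

```text
time: 17.77
tcp_pos: [0.6955, 0.0727, 0.131]
tcp_rot: [0.003, 0.548, 0.837, 0.002]
contact_force: [1.0, 0.3, 1.1]
width: 0.0281
grasp_force: 0.0
```

```bash
python3 - <<'E'
from meas import *
delta([.5817,-.0148,.125],-.40+np.pi/2)
crop("side","k2.png",240,165,340,250,6)
E
```

```text
d [-0.0346 -0.1394  0.0051] tool y ang 0.412 turn -0.759 j7 0.58
```

View pics/k2.png

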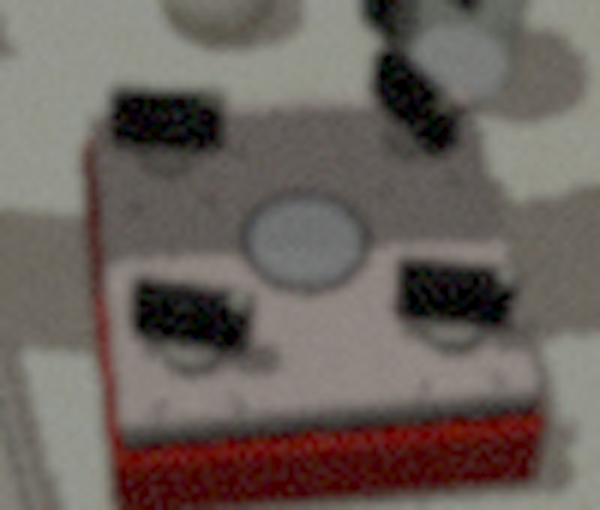

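The first knob's bar now points down-right at (415,100), so it has turned as intended. Next is the diagonal partner, the lower-right knob.

Emit:
{"api": "nudge_tcp", "payload": {"segments": [{"trans":[-0.012,-0.05,0],"twist":-0.18},{"trans":[-0.025,-0.1,0],"twist":-0.36},{"trans":[-0.034,-0.139,0],"twist":-0.54},{"trans":[-0.034,-0.139,0],"twist":-0.70},{"trans":[-0.034,-0.139,0],"twist":-0.759},{"trans":[-0.034,-0.139,0],"twist":-0.759},{"trans":[-0.034,-0.139,0],"twist":-0.759}], "aperture": 0.034}}

```text
time: 18.7
tcp_pos: [0.5785, -0.0135, 0.1259]
tcp_rot: [-0.0, 0.199, 0.98, -0.0]
contact_force: [0.6, -0.4, 0.6]
width: 0.0342
grasp_force: 0.0
```

```bash
python3 - <<'E'
from h import *
delta([.5817,-.0148,.075],-.40+np.pi/2)
E
```

```text
d [-0.0035  0.0001  0.0509] tool y ang 1.17 turn -0.0 j7 1.36
```

Emit:
{"api": "nudge_tcp", "payload": {"segments": [{"trans":[-0.0025,0,0.01]},{"trans":[-0.0025,0,0.025]},{"trans":[-0.0025,0,0.042]},{"trans":[-0.0025,0,0.0505]},{"trans":[-0.0025,0,0.0505]}]}}

```text
time: 19.32
tcp_pos: [0.5801, -0.0146, 0.0744]
tcp_rot: [-0.001, 0.199, 0.98, -0.001]
contact_force: [0.1, 0.5, 0.1]
width: 0.0341
grasp_force: 0.0
```

Emit:
{"api": "nudge_tcp", "payload": {"segments": [{},{},{},{}], "aperture": 0.0}}

```text
time: 19.82
tcp_pos: [0.5816, -0.0147, 0.0764]
tcp_rot: [0.001, 0.199, 0.98, 0.0]
contact_force: [-0.5, -0.5, 2.2]
width: 0.0118
grasp_force: 60.6
```

Emit:
{"api": "nudge_tcp", "payload": {"segments": [{"twist":0.15},{"twist":0.3},{"twist":0.45},{"twist":0.6},{"twist":0.76},{"twist":0.76},{"twist":0.76}]}}

```text
time: 20.7
tcp_pos: [0.583, -0.0134, 0.0764]
tcp_rot: [0.001, 0.547, 0.837, 0.001]
contact_force: [3.7, 1.4, -0.8]
width: 0.0118
grasp_force: 60.4
```

```bash
python3 -c "
from h import *
delta([.5817,-.0148,.075],-1.159+np.pi/2);print(r.state()['wrist_torque'])"
```

```text
d [-0.0008 -0.0018  0.0014] tool y ang 0.414 turn 0.002 j7 0.75
[ 0.41437989 -0.86811585 -0.05456346]
```

Emit:
{"api": "nudge_tcp", "payload": {"segments": [{},{},{"trans":[0,0,-0.02]},{"trans":[0,0,-0.05]},{"trans":[0,0,-0.05]}], "aperture": 0.034, "lines": "1,2"}}

```text
time: 21.32
tcp_pos: [0.5836, -0.0154, 0.1294]
```

```bash
python3 - <<'E'
from h import *
delta([.6811,-.026,.125],-.349+np.pi/2)
E
```

```text
d [-0.0486  0.0852  0.005 ] tool y ang 0.41 turn -0.811 j7 0.7
```

Emit:
{"api": "nudge_tcp", "payload": {"segments": [{"trans":[-0.022,0.04,0],"twist":-0.18},{"trans":[-0.048,0.086,0],"twist":-0.36},{"trans":[-0.048,0.086,0],"twist":-0.54},{"trans":[-0.048,0.086,0],"twist":-0.71},{"trans":[-0.048,0.086,0],"twist":-0.808},{"trans":[-0.048,0.086,0],"twist":-0.808},{"trans":[-0.048,0.086,0],"twist":-0.808}], "lines": "1,2"}}

```text
time: 22.2
tcp_pos: [0.6788, -0.0243, 0.1256]
```

```bash
python3 - <<'E'
from h import *
delta([.6811,-.026,.075],-.349+np.pi/2)
E
```

```text
d [-0.0028 -0.0008  0.0506] tool y ang 1.217 turn -0.004 j7 1.45
```

Emit:
{"api": "nudge_tcp", "payload": {"segments": [{"trans":[-0.002,-0.001,0.01]},{"trans":[-0.002,-0.001,0.025]},{"trans":[-0.002,-0.001,0.042]},{"trans":[-0.002,-0.001,0.0505]},{"trans":[-0.002,-0.001,0.0505]}]}}

```text
time: 22.82
tcp_pos: [0.6796, -0.0257, 0.0736]
tcp_rot: [-0.001, 0.175, 0.985, -0.0]
contact_force: [-0.1, 0.1, -0.6]
width: 0.034
grasp_force: 0.0
```

Emit:
{"api": "nudge_tcp", "payload": {"segments": [{},{},{},{}], "aperture": 0.0}}

```text
time: 23.32
tcp_pos: [0.6813, -0.026, 0.076]
tcp_rot: [0.001, 0.175, 0.985, 0.0]
contact_force: [-1.1, -0.7, 1.7]
width: 0.0118
grasp_force: 61.0
```

Emit:
{"api": "nudge_tcp", "payload": {"segments": [{"twist":0.16},{"twist":0.32},{"twist":0.48},{"twist":0.64},{"twist":0.804},{"twist":0.804},{"twist":0.804}]}}

```text
time: 24.2
tcp_pos: [0.6825, -0.0246, 0.076]
tcp_rot: [0.001, 0.545, 0.838, 0.001]
contact_force: [4.6, 1.3, 0.4]
width: 0.0116
grasp_force: 60.9
```

```bash
python3 -c "
from h import *
delta([.6811,-.026,.075],-1.159+np.pi/2);print(r.state()['wrist_torque'])"
```

```text
d [-0.0007 -0.0019  0.001 ] tool y ang 0.418 turn 0.006 j7 0.78
[ 0.34799895 -0.84188446 -0.0650569 ]
```

Now the lower-left knob, (0.5929,0.0846), bar angle -0.281.

Emit:
{"api": "nudge_tcp", "payload": {"segments": [{},{},{"trans":[0,0,-0.02]},{"trans":[0,0,-0.05]},{"trans":[0,0,-0.05]}], "aperture": 0.034, "lines": "1,2"}}

```text
time: 24.82
tcp_pos: [0.6833, -0.0271, 0.1298]
```

```bash
python3 - <<'E'
from h import *
delta([.5929,.0846,.125],-.281+np.pi/2)
E
```

```text
d [ 0.1386 -0.0378  0.0041] tool y ang 0.414 turn -0.875 j7 0.75
```

Emit:
{"api": "nudge_tcp", "payload": {"segments": [{"trans":[0.045,-0.012,0],"twist":-0.18},{"trans":[0.095,-0.026,0],"twist":-0.36},{"trans":[0.1375,-0.037,0],"twist":-0.54},{"trans":[0.1375,-0.037,0],"twist":-0.71},{"trans":[0.1375,-0.037,0],"twist":-0.875},{"trans":[0.1375,-0.037,0],"twist":-0.875},{"trans":[0.1375,-0.037,0],"twist":-0.875}], "lines": "1,2"}}

```text
time: 25.7
tcp_pos: [0.5913, 0.0847, 0.1252]
```

```bash
python3 - <<'E'
from h import *
delta([.5929,.0846,.075],-.281+np.pi/2)
E
```

```text
d [-0.0016  0.0004  0.0502] tool y ang 1.287 turn -0.003 j7 1.32
```

Emit:
{"api": "nudge_tcp", "payload": {"segments": [{"trans":[-0.001,0,0.01]},{"trans":[-0.001,0,0.025]},{"trans":[-0.001,0,0.042]},{"trans":[-0.001,0,0.0505]},{"trans":[-0.001,0,0.0505]}]}}

```text
time: 26.32
tcp_pos: [0.5914, 0.0846, 0.0734]
tcp_rot: [-0.001, 0.14, 0.99, -0.001]
contact_force: [0.1, -0.3, -0.3]
width: 0.0341
grasp_force: 0.0
```

Emit:
{"api": "nudge_tcp", "payload": {"segments": [{},{},{},{}], "aperture": 0.0}}

```text
time: 26.82
tcp_pos: [0.5928, 0.0843, 0.0754]
tcp_rot: [0.0, 0.14, 0.99, -0.0]
contact_force: [-0.6, -1.3, 2.6]
width: 0.012
grasp_force: 60.4
```

Emit:
{"api": "nudge_tcp", "payload": {"segments": [{"twist":0.17},{"twist":0.34},{"twist":0.51},{"twist":0.69},{"twist":0.872},{"twist":0.872},{"twist":0.872}]}}

```text
time: 27.7
tcp_pos: [0.5941, 0.0859, 0.0754]
tcp_rot: [0.001, 0.544, 0.839, 0.002]
contact_force: [3.5, 0.4, -0.3]
width: 0.0122
grasp_force: 60.0
```

```bash
python3 -c "
from h import *
delta([.5929,.0846,.075],-1.159+np.pi/2);print(r.state()['wrist_torque'])"
```

```text
d [-0.0006 -0.0017  0.0004] tool y ang 0.421 turn 0.009 j7 0.61
[ 0.31200169 -0.7969787  -0.02691959]
```

Emit:
{"api": "nudge_tcp", "payload": {"segments": [{},{},{"trans":[0,0,-0.02]},{"trans":[0,0,-0.05]},{"trans":[0,0,-0.05]}], "aperture": 0.028, "lines": "1,2"}}

```text
time: 28.32
tcp_pos: [0.5949, 0.0846, 0.1285]
```

```bash
python3 - <<'E'
from h import *
delta([.6928,.0734,.125],-1.159+np.pi/2)
crop("side","k3.png",240,165,340,250,6)
E
```

```text
d [-0.0499  0.0849  0.0041] tool y ang 0.418 turn 0.006 j7 0.57
```

View pics/k3.png

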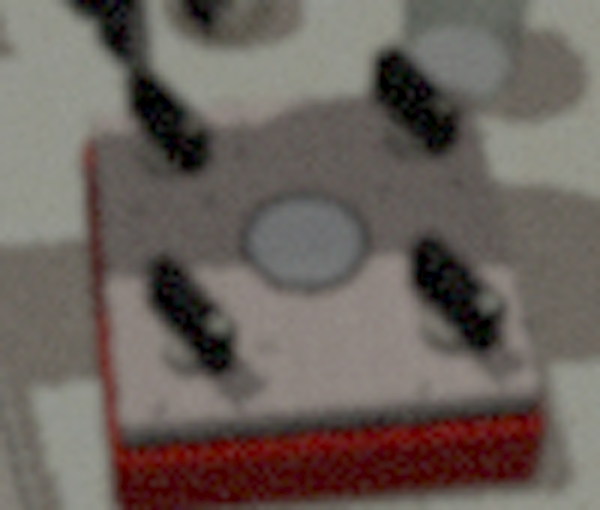

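All four bars are parallel at half-way, at (170,115), (415,100), (195,315) and (460,295). The second pass takes the knobs in the same order, starting at the upper left.

Emit:
{"api": "nudge_tcp", "payload": {"segments": [{"trans":[-0.025,0.042,0]},{"trans":[-0.0495,0.0855,0]},{"trans":[-0.0495,0.0855,0]},{"trans":[-0.0495,0.0855,0.015]},{"trans":[-0.0495,0.0855,0.035]},{"trans":[-0.0495,0.0855,0.0505]},{"trans":[-0.0495,0.0855,0.0505]}]}}

```text
time: 29.25
tcp_pos: [0.6891, 0.0747, 0.0727]
tcp_rot: [-0.001, 0.545, 0.839, -0.001]
contact_force: [1.2, 0.5, 0.5]
width: 0.0278
grasp_force: 0.0
```

Emit:
{"api": "nudge_tcp", "payload": {"segments": [{},{},{},{}], "aperture": 0.0}}

```text
time: 29.75
tcp_pos: [0.6929, 0.0762, 0.0739]
tcp_rot: [0.002, 0.545, 0.839, 0.002]
contact_force: [6.3, 0.8, -4.5]
width: 0.0118
grasp_force: 60.8
```

Emit:
{"api": "nudge_tcp", "payload": {"segments": [{"twist":0.17},{"twist":0.34},{"twist":0.51},{"twist":0.68},{"twist":0.85},{"twist":1.0},{"twist":1.07},{"twist":1.14},{"twist":1.14},{"twist":1.14}]}}

```text
time: 31.0
tcp_pos: [0.6968, 0.0757, 0.0741]
tcp_rot: [0.005, 0.909, 0.417, 0.006]
contact_force: [14.0, -0.9, -10.7]
width: 0.0116
grasp_force: 77.5
```

```bash
python3 -c "
from h import *
delta([.6928,.0734,.075],-2.206+np.pi/2);print(r.state()['wrist_torque'])"
```

```text
d [-0.0043 -0.0016 -0.0009] tool y ang -0.711 turn -0.076 j7 -0.35
[-0.17601594 -2.64043487  1.87000307]
```

The knob is at its stop: the reaction moment reversed to +1.9 N m. Next is its partner, the lower-right knob.

Emit:
{"api": "nudge_tcp", "payload": {"segments": [{},{},{"trans":[0,0,-0.02]},{"trans":[0,0,-0.05]},{"trans":[0,0,-0.05]}], "aperture": 0.028, "lines": "1,2"}}

```text
time: 31.62
tcp_pos: [0.693, 0.0736, 0.129]
```

```bash
python3 - <<'E'
from h import *
delta([.5822,-.0145,.125],-1.159+np.pi/2)
E
```

```text
d [-0.1394 -0.0249  0.0031] tool y ang -0.723 turn -1.134 j7 -0.38
```

Emit:
{"api": "nudge_tcp", "payload": {"segments": [{"trans":[-0.045,-0.008,0],"twist":-0.18},{"trans":[-0.095,-0.017,0],"twist":-0.36},{"trans":[-0.1385,-0.025,0],"twist":-0.54},{"trans":[-0.1385,-0.025,0],"twist":-0.72},{"trans":[-0.1385,-0.025,0],"twist":-0.9},{"trans":[-0.1385,-0.025,0],"twist":-1.06},{"trans":[-0.1385,-0.025,0],"twist":-1.134},{"trans":[-0.1385,-0.025,0],"twist":-1.134},{"trans":[-0.1385,-0.025,0],"twist":-1.134}], "aperture": 0.034, "lines": "1,2"}}

```text
time: 32.75
tcp_pos: [0.58, -0.0132, 0.1243]
```

```bash
python3 - <<'E'
from h import *
delta([.5822,-.0145,.0755],-1.159+np.pi/2)
E
```

```text
d [-0.0021  0.0015  0.0488] tool y ang 0.411 turn -0.001 j7 0.73
```

Emit:
{"api": "nudge_tcp", "payload": {"segments": [{"trans":[-0.002,0.001,0.015]},{"trans":[-0.002,0.001,0.03]},{"trans":[-0.002,0.001,0.0485]},{"trans":[-0.002,0.001,0.0485]}]}}

```text
time: 33.25
tcp_pos: [0.5798, -0.0145, 0.0731]
tcp_rot: [-0.002, 0.548, 0.837, -0.002]
contact_force: [0.2, 0.7, 0.0]
width: 0.0341
grasp_force: 0.0
```

Emit:
{"api": "nudge_tcp", "payload": {"segments": [{},{},{},{}], "aperture": 0.0}}

```text
time: 33.75
tcp_pos: [0.5833, -0.0143, 0.0761]
tcp_rot: [0.001, 0.547, 0.837, 0.001]
contact_force: [5.4, 0.3, -6.2]
width: 0.0121
grasp_force: 61.4
```

Emit:
{"api": "nudge_tcp", "payload": {"segments": [{"twist":0.17},{"twist":0.34},{"twist":0.51},{"twist":0.68},{"twist":0.85},{"twist":1.0},{"twist":1.06},{"twist":1.12},{"twist":1.12},{"twist":1.12}]}}

```text
time: 35.0
tcp_pos: [0.5851, -0.0144, 0.0762]
tcp_rot: [0.003, 0.906, 0.423, 0.002]
contact_force: [8.8, -2.6, -8.8]
width: 0.0121
grasp_force: 71.9
```

```bash
python3 -c "
from h import *
delta([.5822,-.0145,.075],-2.206+np.pi/2);print(r.state()['wrist_torque'])"
```

```text
d [-0.0019 -0.0022  0.0011] tool y ang -0.698 turn -0.063 j7 -0.15
[-0.28382987 -1.71115946  1.57327549]
```

Emit:
{"api": "nudge_tcp", "payload": {"segments": [{},{},{"trans":[0,0,-0.02]},{"trans":[0,0,-0.05]},{"trans":[0,0,-0.05]}], "aperture": 0.034, "lines": "1,2"}}

```text
time: 35.62
tcp_pos: [0.5842, -0.0153, 0.1295]
```

```bash
python3 - <<'E'
from h import *
delta([.6818,-.0255,.125],-1.159+np.pi/2)
E
```

```text
d [0.0557 0.0807 0.005 ] tool y ang -0.709 turn -1.121 j7 -0.21
```

Emit:
{"api": "nudge_tcp", "payload": {"segments": [{"trans":[0.028,0.04,0],"twist":-0.18},{"trans":[0.0565,0.082,0],"twist":-0.36},{"trans":[0.0565,0.082,0],"twist":-0.54},{"trans":[0.0565,0.082,0],"twist":-0.72},{"trans":[0.0565,0.082,0],"twist":-0.9},{"trans":[0.0565,0.082,0],"twist":-1.06},{"trans":[0.0565,0.082,0],"twist":-1.121},{"trans":[0.0565,0.082,0],"twist":-1.121},{"trans":[0.0565,0.082,0],"twist":-1.121}], "lines": "1,2"}}

```text
time: 36.75
tcp_pos: [0.6808, -0.025, 0.1257]
```

```bash
python3 - <<'E'
from h import *
delta([.6818,-.0255,.0755],-1.159+np.pi/2)
E
```

```text
d [-0.0009  0.0008  0.0502] tool y ang 0.412 turn 0.0 j7 0.76
```

Emit:
{"api": "nudge_tcp", "payload": {"segments": [{"trans":[-0.001,0.001,0.015]},{"trans":[-0.001,0.001,0.03]},{"trans":[-0.001,0.001,0.0495]},{"trans":[-0.001,0.001,0.0495]}]}}

```text
time: 37.25
tcp_pos: [0.6799, -0.025, 0.0728]
tcp_rot: [-0.002, 0.547, 0.837, -0.002]
contact_force: [-0.2, -1.1, -0.1]
width: 0.0337
grasp_force: 0.0
```

Emit:
{"api": "nudge_tcp", "payload": {"segments": [{},{},{},{}], "aperture": 0.0}}

```text
time: 37.75
tcp_pos: [0.683, -0.0255, 0.0766]
tcp_rot: [0.001, 0.547, 0.837, 0.0]
contact_force: [1.5, -0.3, -3.0]
width: 0.0117
grasp_force: 61.8
```

Emit:
{"api": "nudge_tcp", "payload": {"segments": [{"twist":0.17},{"twist":0.34},{"twist":0.51},{"twist":0.68},{"twist":0.85},{"twist":1.0},{"twist":1.06},{"twist":1.12},{"twist":1.12},{"twist":1.12}]}}

```text
time: 39.0
tcp_pos: [0.6844, -0.0256, 0.0767]
tcp_rot: [0.002, 0.907, 0.422, 0.001]
contact_force: [4.3, -2.4, -5.3]
width: 0.0118
grasp_force: 72.4
```

```bash
python3 -c "
from h import *
delta([.6818,-.0255,.075],-2.206+np.pi/2);print(r.state()['wrist_torque'])"
```

```text
d [-0.0016 -0.0021  0.0016] tool y ang -0.699 turn -0.064 j7 -0.18
[-0.38657198 -0.94208009  1.51199171]
```

Emit:
{"api": "nudge_tcp", "payload": {"segments": [{},{},{"trans":[0,0,-0.02]},{"trans":[0,0,-0.05]},{"trans":[0,0,-0.05]}], "aperture": 0.034, "lines": "1,2"}}

```text
time: 39.62
tcp_pos: [0.6849, -0.0267, 0.131]
```

```bash
python3 - <<'E'
from h import *
delta([.5936,.085,.125],-1.159+np.pi/2)
E
```

```text
d [ 0.0255 -0.142   0.0053] tool y ang -0.708 turn -1.12 j7 -0.21
```

Emit:
{"api": "nudge_tcp", "payload": {"segments": [{"trans":[0.008,-0.045,0],"twist":-0.18},{"trans":[0.018,-0.095,0],"twist":-0.36},{"trans":[0.026,-0.141,0],"twist":-0.54},{"trans":[0.026,-0.141,0],"twist":-0.72},{"trans":[0.026,-0.141,0],"twist":-0.9},{"trans":[0.026,-0.141,0],"twist":-1.06},{"trans":[0.026,-0.141,0],"twist":-1.12},{"trans":[0.026,-0.141,0],"twist":-1.12},{"trans":[0.026,-0.141,0],"twist":-1.12}], "lines": "1,2"}}

```text
time: 40.75
tcp_pos: [0.5919, 0.0857, 0.1263]
```

```bash
python3 - <<'E'
from h import *
delta([.5936,.085,.0755],-1.159+np.pi/2)
E
```

```text
d [-0.0014  0.0013  0.0508] tool y ang 0.412 turn -0.0 j7 0.59
```

Emit:
{"api": "nudge_tcp", "payload": {"segments": [{"trans":[-0.001,0.001,0.015]},{"trans":[-0.001,0.001,0.03]},{"trans":[-0.001,0.001,0.05]},{"trans":[-0.001,0.001,0.05]}]}}

```text
time: 41.25
tcp_pos: [0.591, 0.0852, 0.0733]
tcp_rot: [-0.002, 0.547, 0.837, -0.002]
contact_force: [-0.5, 0.0, 0.0]
width: 0.0342
grasp_force: 0.0
```

Emit:
{"api": "nudge_tcp", "payload": {"segments": [{},{},{},{}], "aperture": 0.0}}

```text
time: 41.75
tcp_pos: [0.5942, 0.0854, 0.0765]
tcp_rot: [0.001, 0.547, 0.837, 0.0]
contact_force: [4.7, 0.2, -5.6]
width: 0.0118
grasp_force: 61.8
```

Emit:
{"api": "nudge_tcp", "payload": {"segments": [{"twist":0.17},{"twist":0.34},{"twist":0.51},{"twist":0.68},{"twist":0.85},{"twist":1.0},{"twist":1.06},{"twist":1.12},{"twist":1.12},{"twist":1.12}]}}

```text
time: 43.0
tcp_pos: [0.5963, 0.0853, 0.0766]
tcp_rot: [0.003, 0.907, 0.422, 0.002]
contact_force: [7.3, -2.4, -9.8]
width: 0.0116
grasp_force: 72.4
```

```bash
python3 -c "
from h import *
delta([.5936,.085,.075],-2.206+np.pi/2);print(r.state()['wrist_torque'])"
```

```text
d [-0.002  -0.0019  0.0016] tool y ang -0.699 turn -0.064 j7 -0.31
[-0.36960211 -1.59306971  1.45142997]
```

Emit:
{"api": "nudge_tcp", "payload": {"segments": [{},{},{"trans":[0,0,-0.02]},{"trans":[0,0,-0.06]},{"trans":[0,0,-0.06]}], "aperture": 0.034, "lines": "1,2"}}

```text
time: 43.62
tcp_pos: [0.5964, 0.0849, 0.1411]
```

```bash
python3 - <<'E'
from h import *
delta([.4795,.261,.125],.115-np.pi/2);delta([.4795,.261,.125],.115+np.pi/2)
crop("side","k4.png",185,130,335,250,5)
E
```

```text
d [ 0.0577 -0.2034  0.0155] tool y ang -0.708 turn 0.748 j7 -0.37
d [ 0.0577 -0.2034  0.0155] tool y ang -0.708 turn 0.748 j7 -0.37
```

View pics/k4.png

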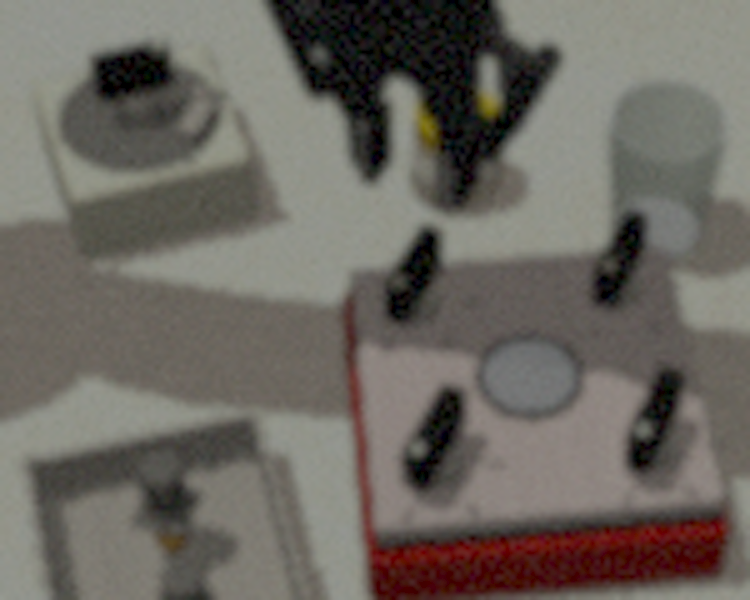

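All four knobs point home and are parallel, at (415,275), (620,260), (435,440) and (657,420). The selector at (130,75) has its bar in standby. I move over it next, turning back 2.394 rad.

Emit:
{"api": "nudge_tcp", "payload": {"segments": [{"trans":[0.014,-0.05,0],"twist":-0.18},{"trans":[0.03,-0.1,0],"twist":-0.36},{"trans":[0.045,-0.15,0],"twist":-0.54},{"trans":[0.058,-0.203,0],"twist":-0.72},{"trans":[0.058,-0.203,0],"twist":-0.9},{"trans":[0.058,-0.203,0],"twist":-1.08},{"trans":[0.058,-0.203,0],"twist":-1.26},{"trans":[0.058,-0.203,0],"twist":-1.44},{"trans":[0.058,-0.203,0],"twist":-1.62},{"trans":[0.058,-0.203,0],"twist":-1.8},{"trans":[0.058,-0.203,0],"twist":-1.98},{"trans":[0.058,-0.203,0],"twist":-2.16}], "aperture": 0.034, "lines": "1,2"}}

```text
time: 45.18
tcp_pos: [0.4758, 0.2608, 0.1358]
```

Emit:
{"api": "nudge_tcp", "payload": {"segments": [{"twist":-0.18},{"twist":-0.234},{"twist":-0.234},{"twist":-0.234}], "lines": "1,2"}}

```text
time: 45.68
tcp_pos: [0.4763, 0.2611, 0.136]
```

```bash
python3 - <<'E'
from h import *
delta([.4795,.261,.072],.115+np.pi/2)
crop("side","se.png",170,110,270,190,6)
E
```

```text
d [-0.0032 -0.0004  0.064 ] tool y ang 1.686 turn 0.0 j7 1.34
```

View pics/se.png

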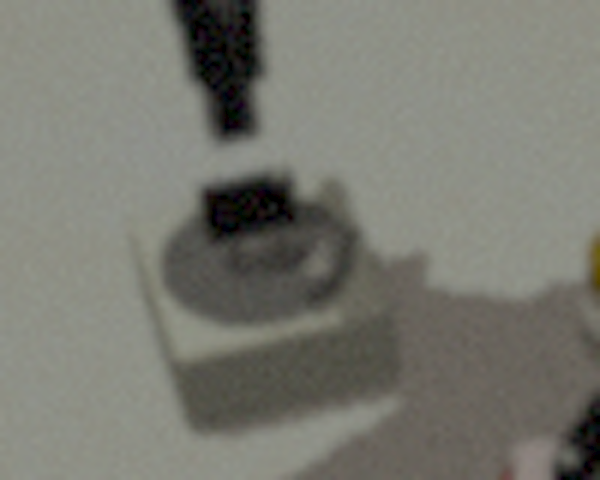

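The jaws sit squarely above the selector bar, with the finger at (235,130) and the bar at (250,205). I descend and grip.

Emit:
{"api": "nudge_tcp", "payload": {"segments": [{"trans":[-0.0035,0,0.015]},{"trans":[-0.0035,0,0.035]},{"trans":[-0.0035,0,0.055]},{"trans":[-0.0035,0,0.063]},{"trans":[-0.0035,0,0.063]},{"trans":[-0.0035,0,0.063]}]}}

```text
time: 46.48
tcp_pos: [0.4807, 0.2619, 0.0737]
tcp_rot: [0.0, -0.058, 0.998, 0.0]
contact_force: [1.1, 0.2, 0.7]
width: 0.0339
grasp_force: 0.0
```

Emit:
{"api": "nudge_tcp", "payload": {"segments": [{},{},{},{}], "aperture": 0.0}}

```text
time: 46.98
tcp_pos: [0.4808, 0.2621, 0.0741]
tcp_rot: [0.001, -0.058, 0.998, 0.0]
contact_force: [-1.2, -0.6, 4.4]
width: 0.0118
grasp_force: 62.1
```

Emit:
{"api": "nudge_tcp", "payload": {"segments": [{"trans":[0,0,0.003]},{"trans":[0,0,0.006]},{"trans":[0,0,0.0095]},{"trans":[0,0,0.0095]},{"trans":[0,0,0.0095]}]}}

```text
time: 47.6
tcp_pos: [0.4809, 0.2621, 0.0655]
tcp_rot: [0.0, -0.058, 0.998, 0.001]
contact_force: [-2.0, -1.1, 11.5]
width: 0.0117
grasp_force: 63.1
```

It went down 8.6 mm at about 11.5 N, so the knob is pressed. I turn it now.

Emit:
{"api": "nudge_tcp", "payload": {"segments": [{"trans":[0,0,0.0095],"twist":0.1},{"trans":[0,0,0.0095],"twist":0.25},{"trans":[0,0,0.0095],"twist":0.4},{"trans":[0,0,0.0095],"twist":0.55},{"trans":[0,0,0.0095],"twist":0.7},{"trans":[0,0,0.0095],"twist":0.85},{"trans":[0,0,0.0095],"twist":1.0},{"trans":[0,0,0.0095],"twist":1.12},{"trans":[0,0,0.0095],"twist":1.2},{"trans":[0,0,0.0095],"twist":1.24},{"trans":[0,0,0.0095],"twist":1.24}]}}

```text
time: 48.98
tcp_pos: [0.4816, 0.2598, 0.0629]
tcp_rot: [-0.003, 0.532, 0.847, -0.001]
contact_force: [-20.0, -10.1, 63.9]
width: 0.0115
grasp_force: 75.5
```

```bash
python3 -c "
from h import *
delta([.4808,.2621,.075],-1.085+np.pi/2);print(r.state()['wrist_torque'])"
```

```text
d [ 0.0024  0.0002 -0.0121] tool y ang 0.449 turn -0.036 j7 0.39
[-2.50797359  4.52277075  0.79808409]
```

I repeated the press in the turn rows, so it pushed deeper than needed: 64 N, still under the wrist limit. The turn did reach its end stop. I ease up now, still holding, to let it spring back.

Emit:
{"api": "nudge_tcp", "payload": {"segments": [{"trans":[0,0,-0.005],"twist":-0.03},{"trans":[0,0,-0.01],"twist":-0.03},{"trans":[0,0,-0.01],"twist":-0.03}]}}

```text
time: 49.35
tcp_pos: [0.4811, 0.2598, 0.0658]
tcp_rot: [0.001, 0.52, 0.854, -0.0]
contact_force: [-2.9, -3.1, 10.0]
width: 0.0114
grasp_force: 66.6
```

Emit:
{"api": "nudge_tcp", "payload": {"segments": [{"trans":[0,0,-0.003]},{"trans":[0,0,-0.006]},{"trans":[0,0,-0.009]},{"trans":[0,0,-0.009]},{"trans":[0,0,-0.009]}]}}

```text
time: 49.98
tcp_pos: [0.4809, 0.2598, 0.0727]
tcp_rot: [0.002, 0.52, 0.854, -0.001]
contact_force: [3.1, -5.0, -4.7]
width: 0.0118
grasp_force: 64.4
```

```bash
python3 -c "
from h import *
delta([.4808,.2621,.075],-1.085+np.pi/2);print(r.state()['wrist_torque'])"
```

```text
d [ 0.0021  0.0009 -0.0023] tool y ang 0.477 turn -0.009 j7 0.39
[-1.16955429 -1.14107185  0.36727945]
```

Emit:
{"api": "nudge_tcp", "payload": {"segments": [{},{},{},{"trans":[0,0,-0.03]},{"trans":[0,0,-0.08]},{"trans":[0,0,-0.14]},{"trans":[0,0,-0.14]}], "aperture": 0.034}}

```text
time: 50.85
tcp_pos: [0.4838, 0.2636, 0.2184]
tcp_rot: [0.001, 0.52, 0.854, 0.005]
contact_force: [-0.4, -0.4, -0.3]
width: 0.0339
grasp_force: 0.0
```

```bash
python3 - <<'E'
from h import *
t=r.snapshot("top");s=r.snapshot("side")
a=s[120:300,170:340,::-1];b=t[140:300,150:320,::-1]
o=np.hstack([cv2.resize(a,(400,424),interpolation=2),cv2.resize(b,(400,424),interpolation=2)])
cv2.imwrite("pics/fin.png",(255*(o/255.)**.6).astype(np.uint8))
E
```

```text
(no output)
```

View pics/fin.png

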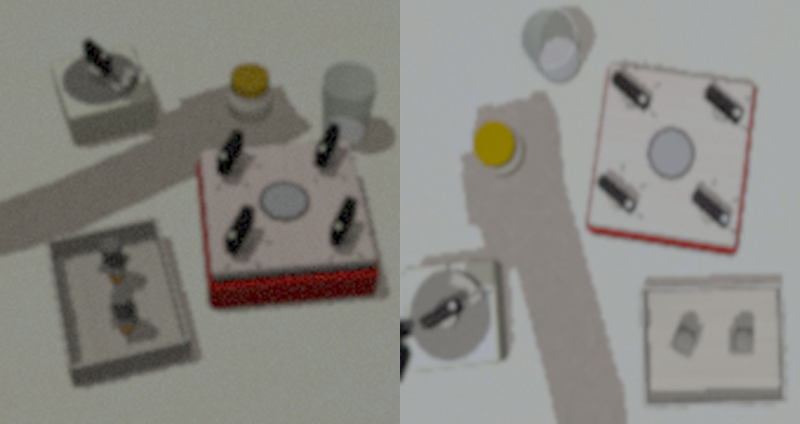

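Both plugs lie in the tray. All the knob bars point down-right, and the selector bar points to run with the knob up. I'll measure the angles as a final check.

```bash
python3 - <<'E'
from meas import *
im=r.snapshot("top")
for box in((225,155,309,242),(155,235,195,282)):
    for c,ce,bx,ar in blobs("top",box,im=im,amin=25):
        W=np.array([p2w("top",*b,.095)[:2] for b in bx]);e=[W[1]-W[0],W[2]-W[1]];L=max(e,key=np.linalg.norm)
        print(np.round(c,1),round(ar),np.round(sorted(map(np.linalg.norm,e)),3),"ang",round(np.arctan2(L[1],L[0])%np.pi-np.pi,3))
E
```

```text
[247.8 173.5] 84 [0.015 0.047] ang -2.265
[287.  178.8] 85 [0.015 0.044] ang -2.207
[240.4 211.3] 66 [0.013 0.035] ang -2.23
[281.5 217.6] 77 [0.014 0.041] ang -2.208
[192.5 256.5] 53 [0.005 0.084] ang -2.993
[167.9 257.1] 126 [0.021 0.053] ang -1.169
```

The knobs read -2.21 to -2.27 rad against a home direction of -2.206. The selector is at about 1.2 to 1.28 rad from standby, which is its end stop. I'm handing in.

```bash
python3 -c "
from plant import r
print(r.sign_off())"
```

```text
the job is handed in; nothing more can be done
None
```

I handed the job in at about 51 s: both plugs present (plug2 and plug3) are in the tray, the four knobs are at their stops after two crisscross passes, and the selector is at run and back up; one extra press while turning the selector reached 64 N on the wrist, under the 120 N limit.

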